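Clear the jammed dowel tube

TASK

Two wooden dowels are wedged at the bottom of the clear tube of the dowel dispenser. Tip the leaning tube fully upright, then take the ramrod from its block and push it down inside the tube so that both dowels drop into the tray below. Leave the ramrod standing in the tube with its handle down on the mouth as a stopper, and do not disturb the other things on the bench.

Things in the scene. Friction and masses are not known exactly. Their poses are not given: they have to be found in the camera images.
- stand: Dowel dispenser, fixed: light-wood tray 160 (x) by 150 (y) mm, floor 6 mm thick, rim 41 mm high, 4 mm walls. In it two cheeks at y = -37 and +37 mm (10 mm thick, 22 mm wide in x, 114 mm high) carry the tube's pivot: along y, 100 mm above the tray's centre. Thin stop bar between the cheeks at x = +23, z = 110 mm. The tube leans to the stand's -x side. Origin: centre of the underside.
- tube (a joint): Lean of the tube about its pivot, rad: 0 = leaning 0.95 rad from vertical towards the stand's -x side (as it starts), 0.95 = upright against its end stop. Stiff hinge: stays where it is left, needs about 0.18 N m to turn.
- tube_mouth (a point): Centre of the clear tube's upper end, at the rim; z out of the mouth along the tube, y along the pivot. Outer diameter 32, bore 26, length 90 mm, open at both ends. Pivot 70 mm below the mouth (170 mm above the bench when upright). Sprung jaws 82 mm below the mouth hold the dowels; their steel side blocks reach 24 mm either side along y. The upper 65 mm of the tube is bare.
- dowel0_center (a point): Centre of the lower wooden dowel, 22 mm diameter, 28 mm long, with rounded edges, 12 g; z along its length. It starts wedged on the sprung jaws at the bottom of the tube, and needs a push of about 3 to 5 N. It is free once it is wholly below the jaws (pushed about 30 mm).
- dowel1_center (a point): Centre of the upper dowel, the same as the lower one, lying on top of it in the tube; its top is about 22 mm below the mouth. z along its length.
- rod_handle (a point): Centre of the ramrod's round wooden handle, 34 mm diameter, 50 mm long, upright. z up along the rod. The handle's underside, 25 mm below this point, is wider than the tube's bore and stops on its rim; by then the tip has come through the tube's lower end. Rod mass about 120 g. It starts standing in the dark block.
- rod_tip (a point): Lower end of the ramrod's round-ended steel shaft, 16 mm diameter, 98 mm long below the handle, 123 mm below the handle's centre. z up along the rod.
- block: Dark wooden block fixed to the bench, 90 by 70 mm, 60 mm high, with one hole 19 mm wide and 50 mm deep at its centre, in which the ramrod stands. Origin: centre of the underside.
- figure: Bystander: turned wooden figure, 76 mm wide, 165 mm tall. Origin: centre of its underside.
- jar: Bystander: glass jar with steel lid, 60 mm diameter, 75 mm tall. Origin: centre of its underside.
- frame: Bystander: gilded relief lying flat, 120 (x) by 170 (y) mm, 26 mm high. Origin: centre of its underside.
- dowel0: The lower dowel itself (origin at the centre of its end face nearer the tube's lower end).
- dowel1: The upper dowel itself (origin as for the lower one).
- rod: The ramrod itself (origin at its tip).
Mind the look-alikes: they are no part of the job. What is shaped like the stand but green is not meant.

How it is judged (in metres and radians):
On the way, in this order (a step that is already met when the one before it is completed fails the run):
1. the tube is tipped upright with both dowels still wedged in it and the ramrod not yet in it (value of joint tube above 0.88 rad and z of each of dowel0_center, dowel1_center in the frame of tube_mouth above -0.085 m and x of dowel0_center in the frame of tube_mouth between -0.008 and 0.008 m and y of dowel0_center in the frame of tube_mouth between -0.008 and 0.008 m and x of dowel1_center in the frame of tube_mouth between -0.008 and 0.008 m and y of dowel1_center in the frame of tube_mouth between -0.008 and 0.008 m and distance between rod_tip and tube_mouth above 0.03 m), for 0.2 s.
2. the ramrod's tip is inside the mouth of the upright tube, with both dowels still in the tube (value of joint tube above 0.88 rad and z of rod_tip in the frame of tube_mouth below -0.004 m and x of rod_tip in the frame of tube_mouth between -0.009 and 0.009 m and y of rod_tip in the frame of tube_mouth between -0.009 and 0.009 m and z of each of dowel0_center, dowel1_center in the frame of tube_mouth above -0.085 m and x of dowel0_center in the frame of tube_mouth between -0.008 and 0.008 m and y of dowel0_center in the frame of tube_mouth between -0.008 and 0.008 m and x of dowel1_center in the frame of tube_mouth between -0.008 and 0.008 m and y of dowel1_center in the frame of tube_mouth between -0.008 and 0.008 m), for 0.05 s.
At the end, for the whole second after the job is handed in: Both dowels lie at rest in the dispenser's tray (inside its walls, centres less than 60 mm above the bench); the tube is within 0.07 rad of its upright stop; the ramrod stands in the tube at rest, upright within 0.15 rad, its handle down on the mouth (gap less than 6 mm, centred within 12 mm) (x of dowel0_center in the frame of stand between -0.078 and 0.078 m and y of dowel0_center in the frame of stand between -0.073 and 0.073 m and z of each of dowel0_center, dowel1_center in the frame of stand below 0.06 m and linear speed of each of dowel0, dowel1 below 0.05 m/s and x of dowel1_center in the frame of stand between -0.078 and 0.078 m and y of dowel1_center in the frame of stand between -0.073 and 0.073 m and value of joint tube above 0.88 rad and z of rod_handle in the frame of tube_mouth below 0.031 m and angle between rod_handle's own z axis and vertical below 0.15 rad and x of rod_handle in the frame of tube_mouth between -0.012 and 0.012 m and y of rod_handle in the frame of tube_mouth between -0.012 and 0.012 m and linear speed of rod below 0.03 m/s); the robot touches nothing.
It fails at once if the wooden figure is moved more than 30 mm or tipped (distance of figure from where it was at the start of the episode above 0.03 m or angle between figure's own z axis and vertical above 0.35 rad).
It fails at once if the jar is moved more than 30 mm or tipped (distance of jar from where it was at the start of the episode above 0.03 m or angle between jar's own z axis and vertical above 0.35 rad).
It fails at once if the gilded relief is moved more than 30 mm or tipped (distance of frame from where it was at the start of the episode above 0.03 m or angle between frame's own z axis and vertical above 0.35 rad).
It also fails if it takes over 64 s, if anything falls off the work surface, if the arm or the gripper's body presses on something with over 40 N, if the wrist force passes 120 N, or if a joint passes its speed limit or range.

ROBOT

A 6-joint arm with a two-finger parallel gripper is mounted at the origin on the work surface. World frame = base frame: x ahead of the robot, y to its left, z up, the work surface at z = 0. Lengths are in m, angles in degrees, forces in N, time in s.
With the tool pointing down it reaches from about 0.25 to 0.725 m from the base axis. Payload 9.7 kg.
Tool frame: the origin (TCP) lies midway between the tips of the shut fingers; the grasp point (between the pads) lies 19 mm behind it; z points along the fingers, y is the direction in which the jaws open and shut (so a half turn about z gives the same grasp; the last joint's range is limited). The gripper opens to 85 mm and grips with 20 to 120 N. Pads are 22 mm wide; open, the fingers measure 114 mm over their backs; the gripper's body (76 mm by 85 mm) begins 54 mm behind the grasp point. The pads swing forward as they close: fully open they stand 13 mm farther back than shut.
Start: joints at [-67.093, 4.979, 10.078, 95.1, 0, 90], TCP at [0.214, -0.507, 0.231] pointing down, gripper open.
Joint ranges: [-179.16, 179.16], [-48.56, 103.87], [-65.8, 70.77], [-126.05, 130.52], [-82.76, 87.17], [-180, 180]. Speed limits (degrees/s): [127.2, 127.2, 147.25, 180, 180, 180].

INTERFACE

Orientations are given as [roll, pitch, yaw] about the fixed x, y, z axes, in that order (R = Rz(yaw) Ry(pitch) Rx(roll)).
In Python, from workcell import get_obs, camera, get_calibration, job_done gives the robot as it stands.
- The arm moves only by the tool play_rows, never from a script. Its argument "commands" is text: rows parted by semicolons, each of 5 numbers parted by spaces: the opening, from 0 (shut) to 1 (fully open), then the shift along the world's x, y, z in mm, then the turn about the world's z in degrees. A call has 1 to 10 rows; each row is the pose to reach, as a shift and turn from the pose commanded when the call began; what a row does not reach only later rows make up. A row lasts 1/12 s, in which the tool goes at most 41.7 mm and 7.16 degrees, less where a joint would pass 70% of its speed; a pose out of reach is approached as far as the arm can. A call with a gripper value outside its range is refused whole. The fingers move at their own pace and stop on an object; "force" is the grip in N (left out, the last holds). Time passes only in rows, so rows that repeat a pose let the fingers close. It gives the time, the measured TCP pose, the force and the opening at its end, in the units of the state.
- get_obs(): the state, without advancing time (a new reading comes with each control period).
- camera(name): name is "side" or "top" or "wrist"; returns the picture (480x640x3 uint8, red, green, blue); there is no depth.
- get_calibration(name): a dict with "fx", "fy", "cx", "cy" (pixels), "eye" and "attitude" of the camera in the world; the wrist camera has in their place "mount" (4x4, takes a point from camera to tool coordinates, whose origin is the TCP and whose axes are the flange's). Camera axes: x right, y down, z forward; pixel columns grow to the right and rows downward; lengths in m; the calibration is good to about 2 mm. The wrist camera is an equidistant fisheye: a pixel r from the principal point sees the ray r / f radians off the axis. A picture is of the moment at which its call begins: read the wrist's pose just before it. get_calibration takes no time and is no camera call.
- job_done(): hands the job in, once; it reports no verdict.
The state is a dict: "time": time; "q": joint angles; "qd": joint speeds; "joint_efforts": joint torques, N m; "ee_pos": TCP position; "tcp_rot": TCP orientation; "wrist_force": force on the tool from outside, world axes, zero at the start; "torque": the same for the moment, N m; "opening": finger opening in m.
Only numpy, scipy, OpenCV 4.12 (cv2) and the standard library are available. Lean on these libraries where they do the work, as an engineer would, in place of code of your own. Each camera call takes 0.05 s, during which the arm holds its last target.

## Working session

There is one attempt and no reset: what is moved stays moved. The work goes in short steps, Python scripts to look and compute and a tool call to move; the robot and the scene stay as the last step left them, time stands still between calls to the robot, and variables do not carry over. Pictures are saved under pics/ and viewed, and the job is handed in when it is done.

Besides the shell and the picture viewer there is one more tool, called after "Call:" by a JSON object that holds its "fn" and its "kwargs". play_rows: Moves the arm, as the interface text tells. Its arguments: {"type":"object","properties":{"commands":{"type":"string"},"force":{"type":"number"}},"required":["commands"]}

```bash
mkdir -p pics; ls
python3 - <<'E'
from workcell import *
import cv2
print(get_obs())
for n in("side","top","wrist"):
    print(n,get_calibration(n)); cv2.imwrite(f"pics/a_{n}.png",camera(n)[:,:,::-1])
E
```

```text
pics
{'time': 0.0, 'q': array([-6.70922503e+01,  5.01341161e+00,  1.00338170e+01,  9.51002071e+01,
       -4.88625161e-04,  9.00000718e+01]), 'qd': array([ 0.04374894, -0.04915941, -0.05951725, -0.080995  , -0.00681483,
        0.04346337]), 'joint_efforts': array([ 1.53501340e-03, -5.20387495e+01,  4.64803290e+01,  1.62688340e-02,
        9.15648366e-05,  8.68364282e-06]), 'ee_pos': array([ 0.21399287, -0.50640723,  0.23055519]), 'tcp_rot': array([-1.79920198e+02,  4.88724714e-04,  2.29076786e+01]), 'wrist_force': array([ 0.84153285, -0.25935421, -0.58562957]), 'torque': array([-0.00934355,  0.0433491 ,  0.00649232]), 'opening': 0.08573668279093732}
side {'fx': 433.7955895811394, 'fy': 433.7955895811394, 'cx': 330.238237517771, 'cy': 236.92367166180057, 'eye': array([0.05060271, 0.72858359, 0.76272373]), 'attitude': array([-124.70796201,    0.48416497, -142.58437701])}
top {'fx': 596.2692028230605, 'fy': 596.2692028230605, 'cx': 316.4697750448273, 'cy': 244.28580053976415, 'eye': array([0.31566735, 0.02581626, 1.67195522]), 'attitude': array([-168.88097056,    0.17981869,  -91.15909092])}
wrist {'fx': 371.64829954431775, 'fy': 371.64829954431775, 'cx': 325.3489415193562, 'cy': 243.52130249851467, 'mount': array([[ 1.63723676e-04, -9.49819266e-01, -3.12799193e-01,
         8.09863901e-02],
       [ 9.99999949e-01,  2.40971538e-04, -2.08298945e-04,
         4.07609452e-04],
       [ 2.73222054e-04, -3.12799143e-01,  9.49819257e-01,
        -1.40759117e-01],
       [ 0.00000000e+00,  0.00000000e+00,  0.00000000e+00,
         1.00000000e+00]])}
```

View pics/a_side.png

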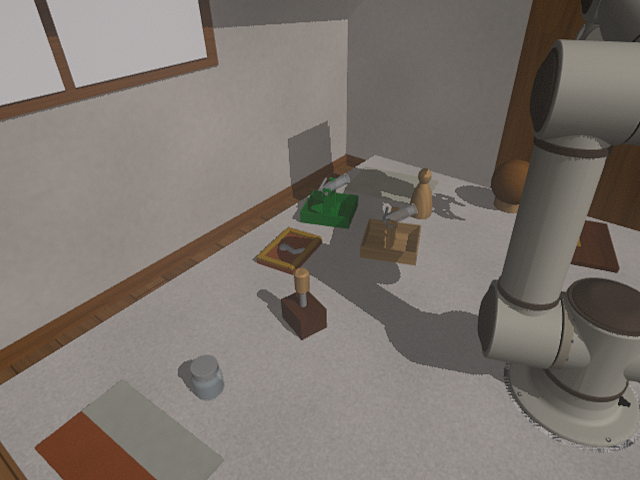

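View pics/a_top.png

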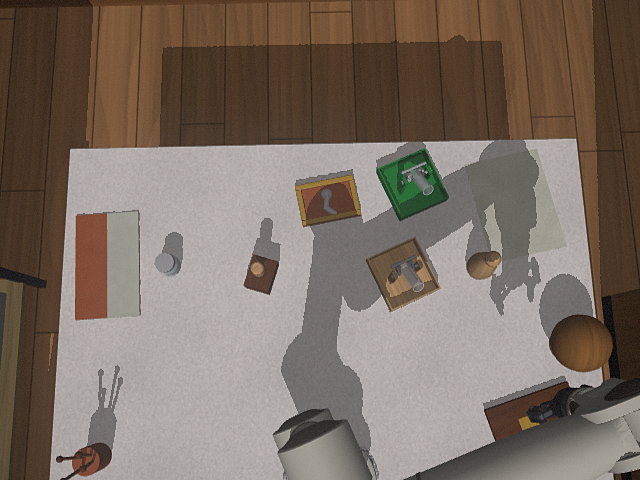

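View pics/a_wrist.png

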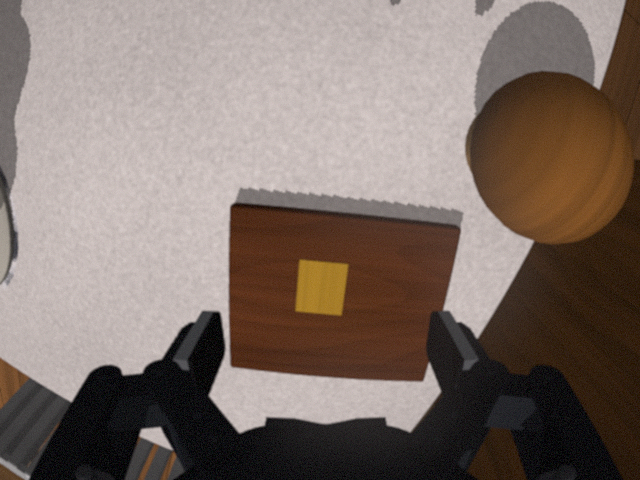

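```bash
cat > h.py <<'E'
import numpy as np, cv2
from scipy.spatial.transform import Rotation as R
from workcell import *
def cam(n):
    c=get_calibration(n); return c,np.array(c["eye"]),R.from_euler('xyz',c["attitude"],degrees=True).as_matrix()
def ray(n,u,v):
    c,e,A=cam(n); d=A@np.array([(u-c['cx'])/c['fx'],(v-c['cy'])/c['fy'],1]); return e,d/np.linalg.norm(d)
def plane(n,u,v,z):
    e,d=ray(n,u,v); return e+d*(z-e[2])/d[2]
def proj(n,p):
    c,e,A=cam(n); q=A.T@(np.array(p)-e); return np.array([c['fx']*q[0]/q[2]+c['cx'],c['fy']*q[1]/q[2]+c['cy']])
def wpose():
    o=get_obs(); T=np.eye(4); T[:3,:3]=R.from_euler('xyz',o['tcp_rot'],degrees=True).as_matrix(); T[:3,3]=o['ee_pos']; return T
def wray(T,u,v):
    c=get_calibration("wrist"); M=T@c['mount']; x=np.array([u-c['cx'],v-c['cy']])/c['fx']; r=np.hypot(*x)
    d=np.array([*(x/r*np.sin(r)),np.cos(r)]) if r>0 else np.array([0,0,1.]); return M[:3,3],M[:3,:3]@d
def wplane(T,u,v,z):
    e,d=wray(T,u,v); return e+d*(z-e[2])/d[2]
def wproj(T,p):
    c=get_calibration("wrist"); M=np.linalg.inv(T@c['mount']); q=M[:3,:3]@np.array(p)+M[:3,3]; t=np.arctan2(np.hypot(q[0],q[1]),q[2]); return np.array([c['cx'],c['cy']])+c['fx']*t*q[:2]/np.hypot(*q[:2])
def cross(a,b):
    (e1,d1),(e2,d2)=a,b; s=np.linalg.lstsq(np.c_[d1,-d2],e2-e1,rcond=None)[0]; p,q=e1+d1*s[0],e2+d2*s[1]; return (p+q)/2,np.linalg.norm(p-q)
def crop(src,dst,x0,y0,w,h,k): 
    im=cv2.imread(src) if isinstance(src,str) else src
    cv2.imwrite(dst,cv2.resize(im[y0:y0+h,x0:x0+w],None,fx=k,fy=k,interpolation=cv2.INTER_CUBIC))
E
python3 - <<'E'
from h import *
crop("pics/a_top.png","pics/b_top.png",360,230,80,85,7)
crop("pics/a_side.png","pics/b_side.png",350,190,90,80,7)
crop("pics/a_top.png","pics/b_blk.png",235,245,60,60,8)
E
```

```text
(no output)
```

View pics/b_top.png

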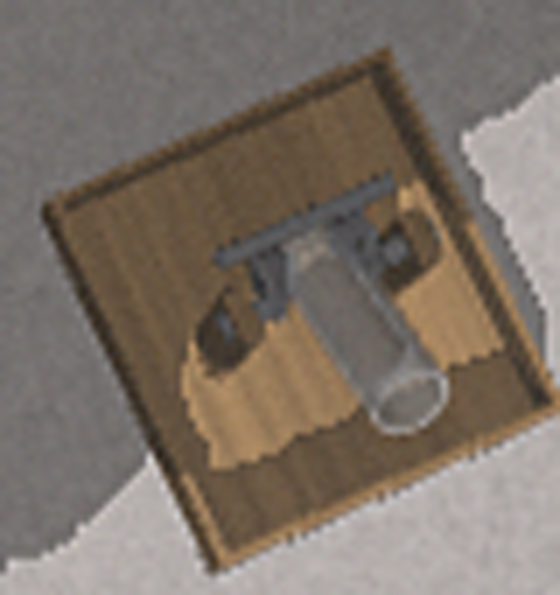

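View pics/b_side.png

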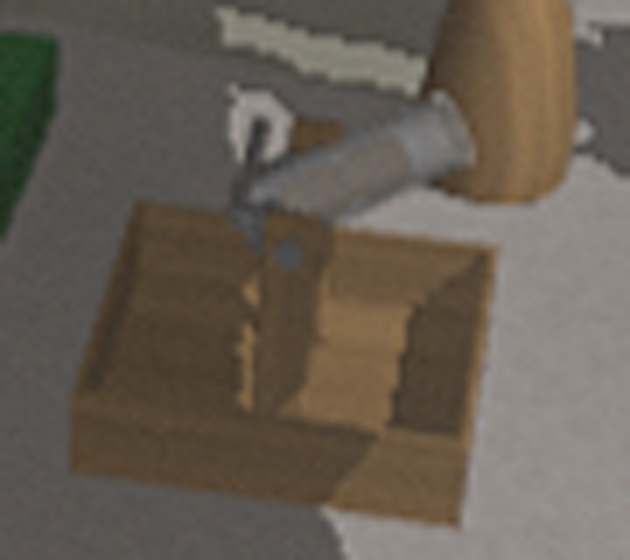

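View pics/b_blk.png

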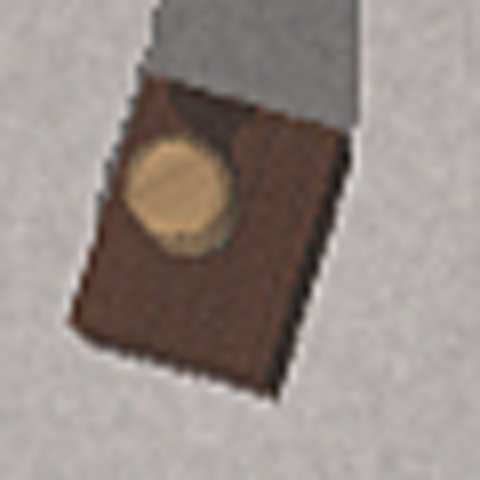

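The light-wood dispenser is at top-view (403,274), and the green look-alike is at (412,184). Its tube mouth (crop 408,400) points to the lower right. I'll use the wood one, since green is excluded. The handle's top face is at crop (178,188), on the dark block.

Run:
```python
from h import *
c=[(50,205),(388,50),(555,400),(215,568)]
P=[plane("top",360+(u-3)/7,230+(v-3)/7,.041) for u,v in c]
P=np.array(P);print(P.round(4)); ctr=P.mean(0);print("ctr",ctr)
mx=(P[3]+P[2]-P[0]-P[1])/2;my=P[0]+P[3]-P[1]-P[2];my/=2
print(np.linalg.norm(mx),np.linalg.norm(my)); yx=np.degrees(np.arctan2(-mx[1],-mx[0]));yy=np.degrees(np.arctan2(my[1],my[0]))-90;print("yaw",yx,yy)
for yaw in [np.radians((yx+yy)/2)]:
    X=np.array([np.cos(yaw),np.sin(yaw),0])
    mouth=np.array([ctr[0],ctr[1],.1])+.07*(-np.sin(.95)*X+np.cos(.95)*np.array([0,0,1]))
    print("mouth pred",mouth,proj("top",mouth),proj("side",mouth), "obs top",(360+405/7,230+397/7),"side",(350+452/7,190+130/7))
    up=np.array([*ctr[:2],.17]);print(up)
h=plane("top",235+175/8,245+187/8,.158);print("handle top",h)
# block corners top z=.06
b=[(148,75),(350,130),(275,395),(72,325)]
B=np.array([plane("top",235+u/8,245+v/8,.06) for u,v in b]);print(B.round(4),B.mean(0),[np.linalg.norm(B[i]-B[i-1]) for i in range(4)])
print("jar",plane("top",166,263,.075),"fig",plane("top",484,264,.08))
print("fig head",plane("top",492,258,.16), "frame",plane("top",328,199,.026))
print("side handle top proj",proj("side",h))
```

```text
[[ 0.5922 -0.114   0.041 ]
 [ 0.6521 -0.2511  0.041 ]
 [ 0.5105 -0.3093  0.041 ]
 [ 0.4475 -0.1731  0.041 ]]
ctr [ 0.55054604 -0.21188809  0.041     ]
0.15466708628401418 0.14985076697599906
yaw 22.264506042237567 24.204310918546128
mouth pred [ 0.4982248  -0.23435021  0.14071782] [417.75023505 287.27600219] [414.73927974 207.90912831] obs top (417.85714285714283, 286.7142857142857) side (414.57142857142856, 208.57142857142858)
[ 0.55054604 -0.21188809  0.17      ]
handle top [0.55340957 0.17883371 0.158     ]
[[0.6079 0.198  0.06  ]
 [0.5873 0.1288 0.06  ]
 [0.4968 0.1549 0.06  ]
 [0.5221 0.2238 0.06  ]] [0.55352171 0.17636319 0.06      ] [np.float64(0.08959529311098245), np.float64(0.07220074609157269), np.float64(0.09419150898784885), np.float64(0.07337308284031287)]
jar [0.58631343 0.43395525 0.075     ] fig [ 0.56489683 -0.4268181   0.08      ]
fig head [ 0.56754023 -0.42577175  0.16      ] frame [ 0.77028163 -0.01114873  0.026     ]
side handle top proj [302.87705644 270.99627751]
```

Call:
{"fn": "play_rows", "kwargs": {"commands": "0 25 27 0 0;0 50 54 0 0;0 75 81 0 0;0 100 108 0 0;0 125 135 0 0;0 150 162 0 0;0 175 189 0 0;0 200 216 0 0;0 220 238 0 0.4;0 231 250 0 0.4", "force": 40}}

```text
time: 0.98
ee_pos: [0.4467, -0.2541, 0.231]
tcp_rot: [-180.0, -0.0, 23.5]
wrist_force: [0.4, -0.3, 0.6]
opening: 0.0
```

Run:
```python
from h import *
T=wpose();o=get_obs();print(o['time'],o['ee_pos'],o['tcp_rot'],o['wrist_force'],o['opening'])
im=camera("wrist")[:,:,::-1];cv2.imwrite("pics/c_wrist.png",im)
y=np.radians(23.4);X=np.array([np.cos(y),np.sin(y),0]);print(wproj(T,np.array([.5505,-.2119,.1])+.07*(-.813*X+np.array([0,0,.582]))))
```

```text
0.9833 [ 0.44672947 -0.25411445  0.2309604 ] [-1.79962753e+02 -1.35603754e-02  2.34553462e+01] [ 0.38049233 -0.30939679  0.61216516] 2.408479768609477e-05
[328.93418031 166.8091565 ]
```

View pics/c_wrist.png

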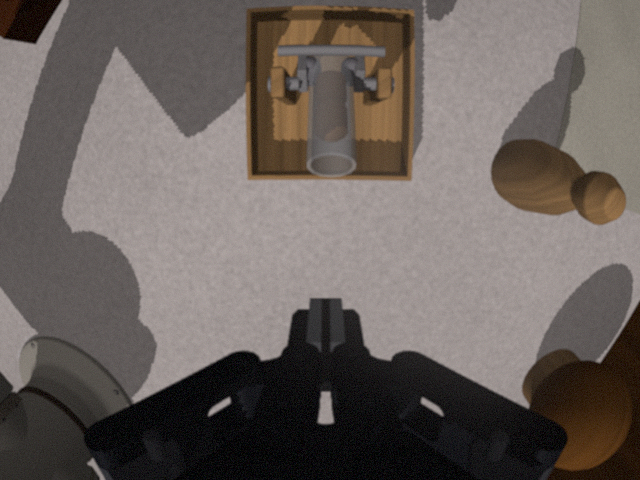

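Mouth at (331,164), where the top view predicted (329,167), so the two views agree. Descending, then pushing along the stand's +x.

Call:
{"fn": "play_rows", "kwargs": {"commands": "0 0 0 -35 0;0 0 0 -70 0;0 0 0 -100 0;0 0 0 -114 0;0 9 3 -114 0;0 18 7 -114 0;0 24 10 -113 0;0 28 12 -112 0;0 32 14 -111 0;0 36 15 -109 0"}}

```text
time: 1.87
ee_pos: [0.481, -0.2416, 0.1231]
tcp_rot: [180.0, 0.1, 23.3]
wrist_force: [-17.3, -4.6, 5.5]
opening: 0.0001
```

Run:
```python
from h import *
o=get_obs();print(o['time'],o['ee_pos'],o['tcp_rot'],o['wrist_force'],o['opening'])
im=camera("wrist")[:,:,::-1];cv2.imwrite("pics/d_wrist.png",im)
```

```text
1.8667 [ 0.48101289 -0.24157623  0.12308539] [1.79972483e+02 8.82572794e-02 2.33213394e+01] [-17.29222299  -4.5974073    5.455594  ] 8.644824783370886e-05
```

View pics/d_wrist.png

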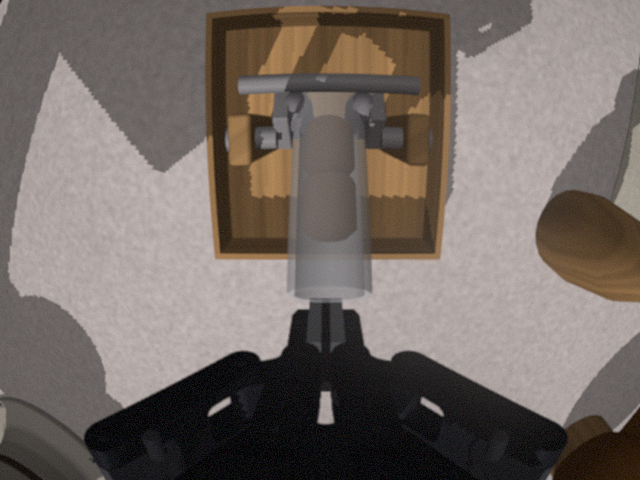

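Call:
{"fn": "play_rows", "kwargs": {"commands": "0 0 0 -4 0;0 3 1 -4 0;0 6 3 -4 0;0 9 4 -3 0"}}

```text
time: 2.25
ee_pos: [0.4822, -0.2414, 0.1204]
tcp_rot: [179.9, 1.1, 23.0]
wrist_force: [-60.3, -23.4, 27.4]
opening: 0.0001
```

Run:
```python
from h import *
o=get_obs();print(o['time'],o['ee_pos'],o['tcp_rot'],o['wrist_force'],o['opening'])
im=camera("wrist")[:,:,::-1];crop(im,"pics/e_wrist.png",200,0,260,400,2)
crop(camera("side")[:,:,::-1],"pics/e_side.png",340,140,120,130,5)
```

```text
2.25 [ 0.48217615 -0.24136408  0.12037404] [179.88193745   1.07663511  23.02799942] [-60.30764601 -23.39042595  27.39394847] 0.00011396952020484527
```

View pics/e_wrist.png

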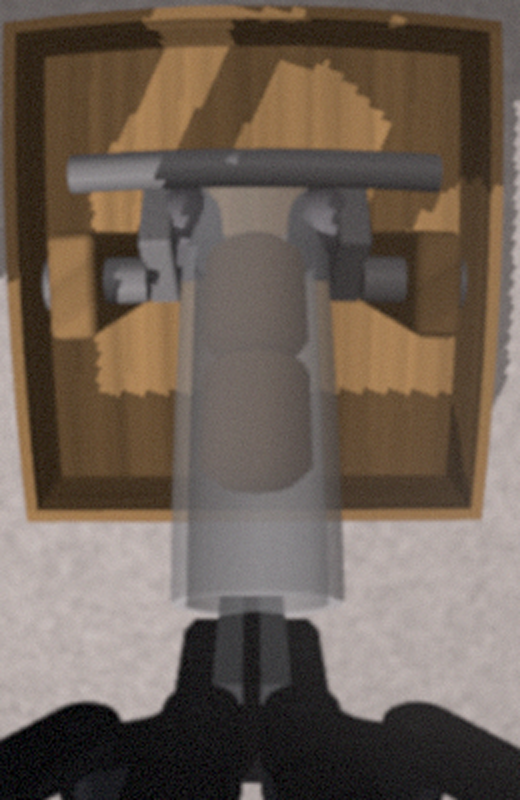

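View pics/e_side.png

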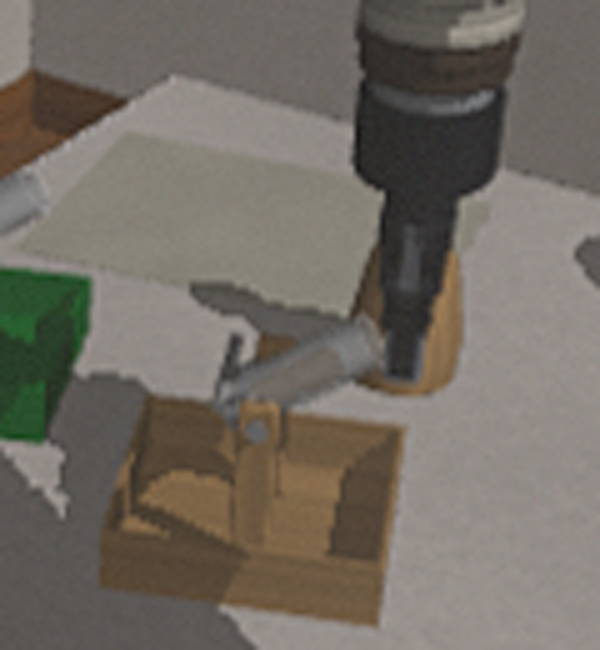

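The rim jammed because I pushed with downward friction along the tube's axis. I'll back off, go lower, and follow the rim's arc with a bit of upward slip so friction helps.

Call:
{"fn": "play_rows", "kwargs": {"commands": "0 -11 -5 2 0;0 -22 -9 2 0;0 -22 -9 -8 0;0 -22 -9 -19 0;0 -17 -7 -19 0;0 -13 -6 -19 0;0 -13 -6 -19 0"}}

```text
time: 2.93
ee_pos: [0.4782, -0.243, 0.0999]
tcp_rot: [-180.0, -0.0, 23.4]
wrist_force: [-0.8, 0.3, -0.3]
opening: 0.0001
```

Run:
```python
from h import *
o=get_obs();print(o['time'],o['ee_pos'],o['tcp_rot'],o['wrist_force'],o['opening'])
crop(camera("side")[:,:,::-1],"pics/f_side.png",340,140,120,130,5)
```

```text
2.9333 [ 0.47816733 -0.24295799  0.09988023] [-1.79973839e+02 -2.43008580e-03  2.33703260e+01] [-0.8225943   0.30925245 -0.33591714] 0.00012740360859489087
```

View pics/f_side.png

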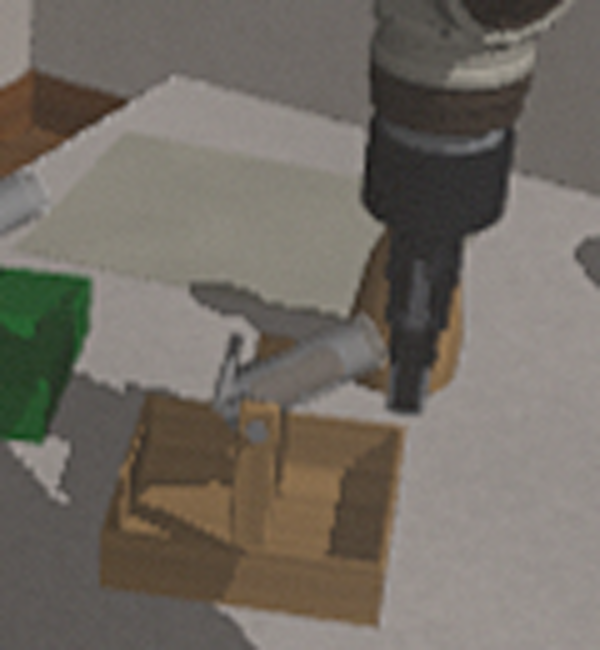

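Call:
{"fn": "play_rows", "kwargs": {"commands": "0 2 1 4 0;0 3 1 8 0;0 5 2 12 0;0 7 3 16 0;0 10 4 20 0;0 13 5 24 0"}}

```text
time: 3.48
ee_pos: [0.4896, -0.2387, 0.1249]
tcp_rot: [-180.0, 0.1, 23.3]
wrist_force: [-6.7, -1.7, 0.7]
opening: -0.0
```

Run:
```python
from h import *
o=get_obs();print(o['time'],o['ee_pos'],o['tcp_rot'],o['wrist_force'],o['opening'])
crop(camera("side")[:,:,::-1],"pics/g_side.png",340,140,120,130,5)
```

```text
3.4833 [ 0.48957071 -0.23866558  0.12488836] [-1.79984044e+02  7.78355717e-02  2.32820154e+01] [-6.729933   -1.67931478  0.65116071] -3.1844230346849934e-05
```

View pics/g_side.png

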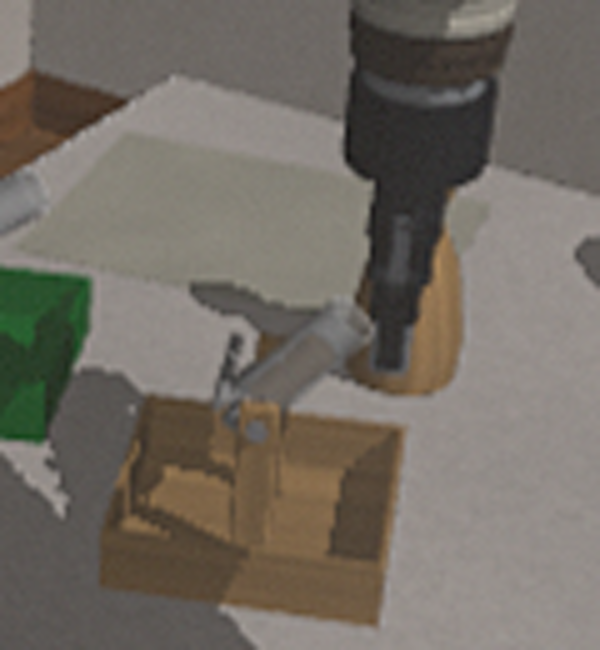

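Call:
{"fn": "play_rows", "kwargs": {"commands": "0 4 2 4 0;0 8 3 8 0;0 12 5 11 0;0 16 7 14 0;0 20 9 17 0;0 24 10 19 0;0 27 12 21 0;0 30 13 22 0;0 33 14 23 0"}}

```text
time: 4.28
ee_pos: [0.5234, -0.2245, 0.1476]
tcp_rot: [180.0, -0.0, 23.3]
wrist_force: [-3.0, -0.9, 2.0]
opening: 0.0002
```

Run:
```python
from h import *
o=get_obs();print(o['time'],o['ee_pos'],o['tcp_rot'],o['wrist_force'],o['opening'])
crop(camera("side")[:,:,::-1],"pics/i_side.png",340,140,120,130,5)
```

```text
4.2833 [ 0.52339217 -0.22451698  0.14759677] [ 1.79993317e+02 -1.04803996e-02  2.33074490e+01] [-3.04341824 -0.90098046  1.96509444] 0.00017669003008604302
```

View pics/i_side.png

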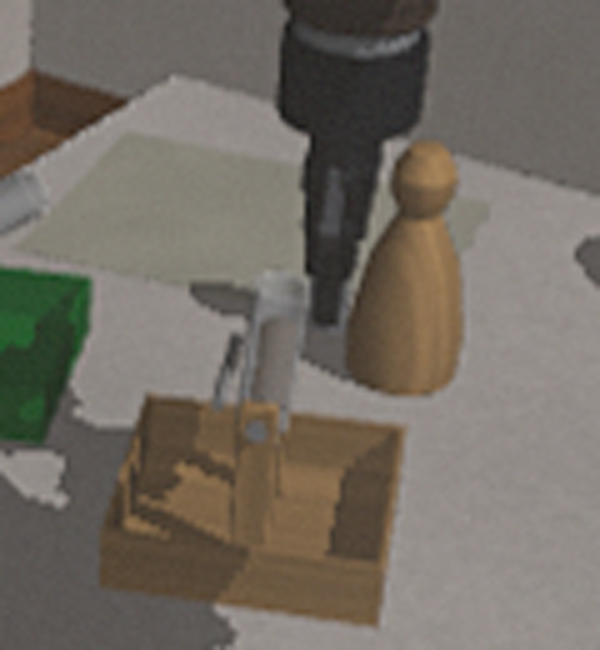

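Call:
{"fn": "play_rows", "kwargs": {"commands": "0 2 1 1 0;0 3 1 1 0;0 4 2 2 0"}}

```text
time: 4.58
ee_pos: [0.5265, -0.2228, 0.1485]
tcp_rot: [-180.0, 0.1, 23.3]
wrist_force: [-6.8, -7.1, -5.0]
opening: 0.0001
```

Call:
{"fn": "play_rows", "kwargs": {"commands": "0 1 0 0 0;0 2 1 0 0"}}

```text
time: 4.75
ee_pos: [0.5267, -0.2227, 0.1485]
tcp_rot: [-180.0, 0.3, 23.2]
wrist_force: [-19.1, -12.7, 3.1]
opening: 0.0004
```

Call:
{"fn": "play_rows", "kwargs": {"commands": "0 -10 -4 0 0;0 -20 -8 0 0;0 -35 -15 30 0;0 -50 -22 65 0;1 -60 -26 100 0;1 -65 -28 125 0;1 -65 -28 125 0;1 -65 -28 125 0"}}

```text
time: 5.42
ee_pos: [0.4643, -0.2501, 0.2762]
tcp_rot: [179.8, -0.2, 23.3]
wrist_force: [0.3, 0.0, 0.2]
opening: 0.0482
```

Run:
```python
from h import *
T=wpose();np.save("T1.npy",T);o=get_obs();print(o['time'],o['ee_pos'],o['tcp_rot'],o['wrist_force'],o['opening'])
im=camera("wrist")[:,:,::-1];cv2.imwrite("pics/j_wrist.png",im)
print("pred mouth",wproj(T,[.5505,-.2119,.17]))
im=camera("side")[:,:,::-1];cv2.imwrite("pics/j_sidefull.png",im);crop(im,"pics/j_side.png",340,160,100,110,6)
im=camera("top")[:,:,::-1];cv2.imwrite("pics/j_topfull.png",im)
print(proj("side",[.5505,-.2119,.17]))
```

```text
5.4167 [ 0.4642513  -0.25007324  0.27616476] [ 1.79845350e+02 -1.77553472e-01  2.32734775e+01] [0.34416051 0.01629332 0.16312075] 0.04816629610066061
pred mouth [322.86843363 105.75787985]
[395.0657678  196.36260718]
```

View pics/j_wrist.png

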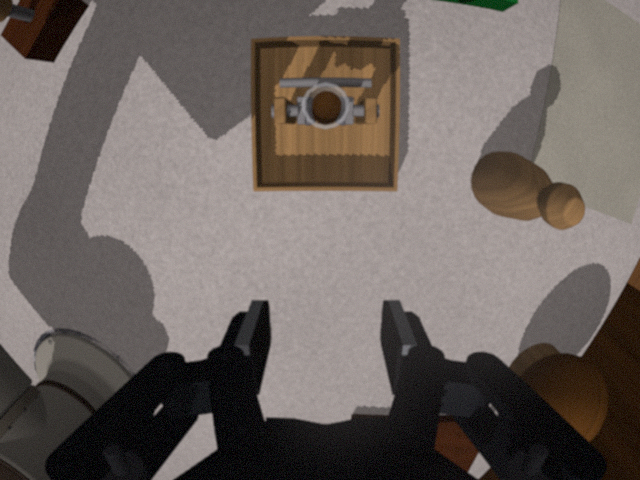

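View pics/j_side.png

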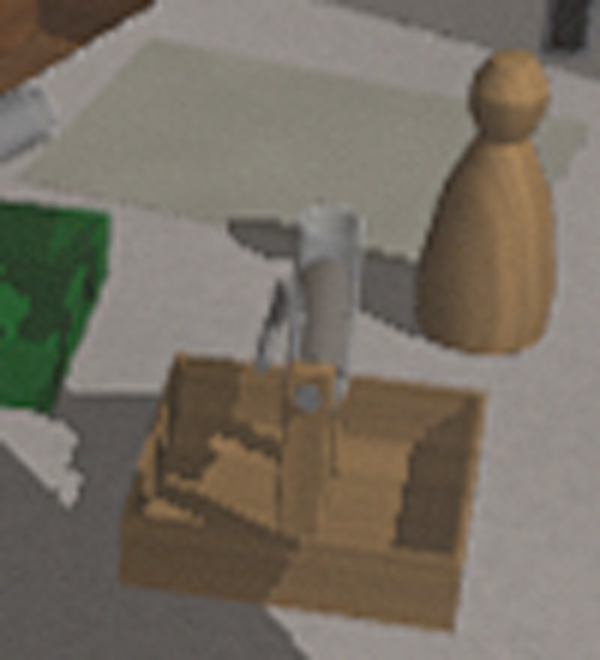

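Mouth ring at (327,106), predicted (323,106). The tube is upright with both dowels in it, and the figure hasn't moved. Next, the rod.

Call:
{"fn": "play_rows", "kwargs": {"commands": "1 0 35 5 0;1 0 75 5 0;1 0 115 5 0;1 0 155 5 0;1 0 195 5 0;1 0 235 5 0;1 0 275 5 0;1 0 315 5 0;1 0 355 5 0;1 -2 389 5 0"}}

```text
time: 6.4
ee_pos: [0.4614, 0.142, 0.2778]
tcp_rot: [-180.0, 0.1, 23.4]
wrist_force: [0.9, -0.6, -0.4]
opening: 0.0852
```

Call:
{"fn": "play_rows", "kwargs": {"commands": "1 0 0 0 0;1 0 0 0 0"}}

```text
time: 6.57
ee_pos: [0.4614, 0.1411, 0.2778]
tcp_rot: [-180.0, 0.1, 23.5]
wrist_force: [-1.3, -1.0, -0.7]
opening: 0.0856
```

Run:
```python
from h import *
T1=np.load("T1.npy"); print("mouth wrist",wplane(T1,327,105.5,.17))
T=wpose();np.save("T2.npy",T);o=get_obs();print(o['time'],o['q'],o['ee_pos'],o['tcp_rot'],o['wrist_force'],o['opening'])
im=camera("wrist")[:,:,::-1];cv2.imwrite("pics/k_wrist.png",im)
print("pred handle top",wproj(T,[.5534,.1785,.158]))
```

```text
mouth wrist [ 0.55172788 -0.21430496  0.17      ]
6.5667 [ 1.70022662e+01 -2.80869902e+00  7.39765768e+00  1.00350121e+02
  7.97759907e-03  1.73463966e+02] [0.46142961 0.14113464 0.27775366] [-1.79975710e+02  1.41921894e-01  2.35383205e+01] [-1.26641431 -1.01555234 -0.68329405] 0.08557193247331005
pred handle top [328.54270333  98.84669228]
```

View pics/k_wrist.png

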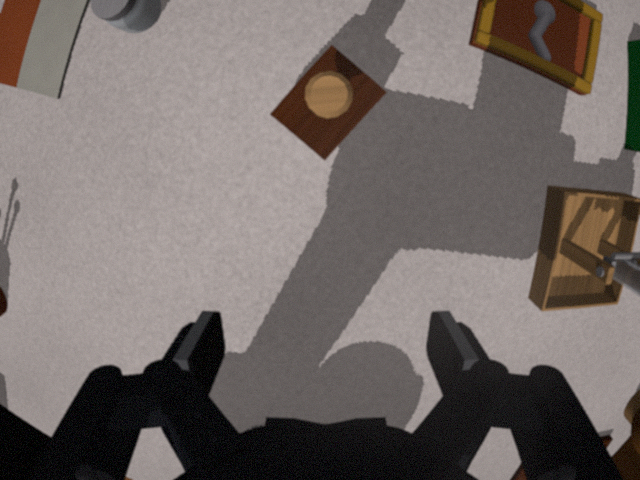

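Run:
```python
from h import *
T=np.load("T2.npy");im=cv2.imread("pics/k_wrist.png")[40:150,270:390]
hsv=cv2.cvtColor(im,cv2.COLOR_BGR2HSV);m=((hsv[...,0]>10)&(hsv[...,0]<25)&(hsv[...,1]>80)&(hsv[...,2]>115)).astype(np.uint8)
n,l,s,c=cv2.connectedComponentsWithStats(m);i=1+np.argmax(s[1:,4]);print(s[i],c[i]+[270,40])
cs,_=cv2.findContours((l==i).astype(np.uint8),0,2);print(cv2.fitEllipse(cs[0]))
u,v=c[i]+[270,40];print(wplane(T,u,v,.158))
crop(cv2.imread("pics/k_wrist.png"),"pics/k2.png",270,40,120,120,5)
```

```text
[  35   35   44   43 1473] [326.64222675  95.77868296]
((56.684322357177734, 55.75279235839844), (41.32951736450195, 43.95257568359375), 126.41708374023438)
[0.55485877 0.18055526 0.158     ]
```

View pics/k2.png

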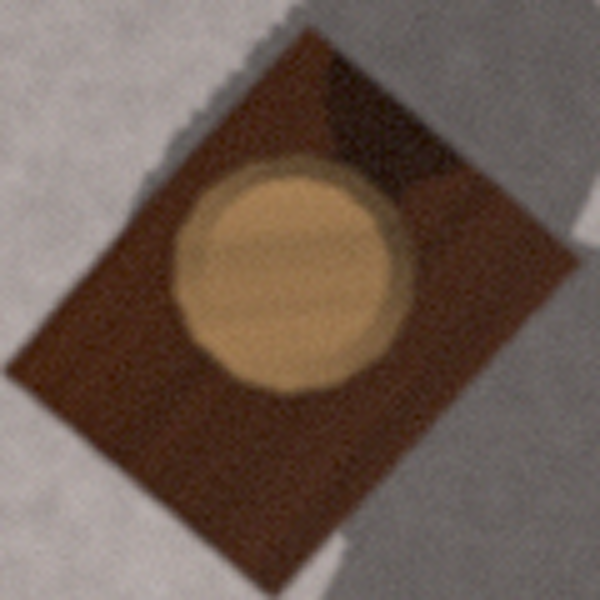

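Call:
{"fn": "play_rows", "kwargs": {"commands": "1 30 12 -10 0;1 62 25 -30 0;1 85 35 -45 0;1 93 38 -60 0;1 93 38 -60 0;1 93 38 -90 0;1 93 38 -120 0;1 93 38 -145 0;1 93 38 -160 0;1 93 38 -160 0"}}

```text
time: 7.45
ee_pos: [0.5531, 0.1755, 0.1165]
tcp_rot: [-180.0, 0.3, 23.2]
wrist_force: [0.3, -1.2, 0.6]
opening: 0.0854
```

Run:
```python
from h import *
o=get_obs();print(o['time'],o['q'],o['ee_pos'],o['tcp_rot'],o['wrist_force'],o['opening'])
im=camera("wrist")[:,:,::-1];cv2.imwrite("pics/l_wrist.png",im)
```

```text
7.45 [ 1.76077272e+01  8.65981633e+00  1.42054580e+00  8.30541592e+01
 -5.33932337e-03  1.74384450e+02] [0.55309073 0.17550495 0.11645296] [-179.97660048    0.29254394   23.22335039] [ 0.33896291 -1.21629053  0.57213864] 0.08538147389579136
```

View pics/l_wrist.png

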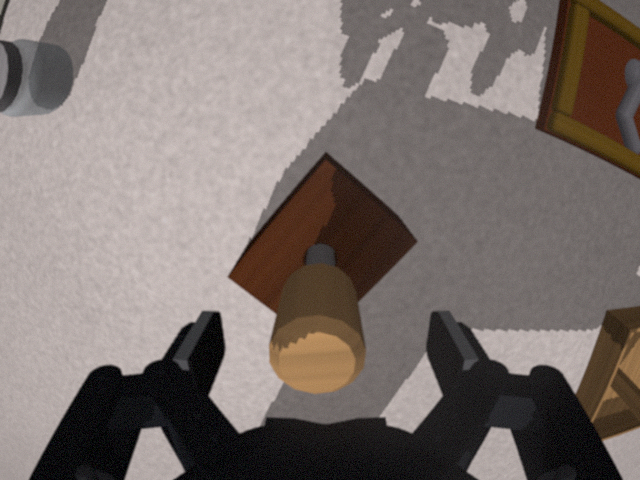

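Run:
```python
from h import *
T=wpose();print(wplane(T,318,358,.158),T[:3,3])
```

```text
[0.56012281 0.18084315 0.158     ] [0.55392995 0.17596608 0.11882658]
```

Call:
{"fn": "play_rows", "kwargs": {"commands": "1 0 2 0 0;1 0 3 0 0;1 0 3 0 0"}}

```text
time: 7.75
ee_pos: [0.5558, 0.1806, 0.1212]
tcp_rot: [180.0, -0.2, 23.3]
wrist_force: [0.8, 0.2, -0.3]
opening: 0.0851
```

Call:
{"fn": "play_rows", "kwargs": {"commands": "0.6 1 0 -3 0;0.4 1 0 -3 0;0.2 1 0 -3 0;0 1 0 -3 0;0 1 0 -3 0;0 1 0 -3 0;0 1 0 -3 0;0 1 0 -3 0", "force": 60}}

```text
time: 8.42
ee_pos: [0.5561, 0.1805, 0.1165]
tcp_rot: [-180.0, -0.0, 23.3]
wrist_force: [-0.8, 1.9, 2.1]
opening: 0.0326
```

Run:
```python
from h import *
o=get_obs();print(o['time'],o['ee_pos'],o['tcp_rot'],o['wrist_force'],o['opening'])
im=camera("wrist")[:,:,::-1];cv2.imwrite("pics/m_wrist.png",im)
```

```text
8.4167 [0.55610359 0.18053109 0.11648781] [-1.79982013e+02 -1.96413688e-02  2.33117940e+01] [-0.76621018  1.8756463   2.11416611] 0.032649212945334787
```

View pics/m_wrist.png

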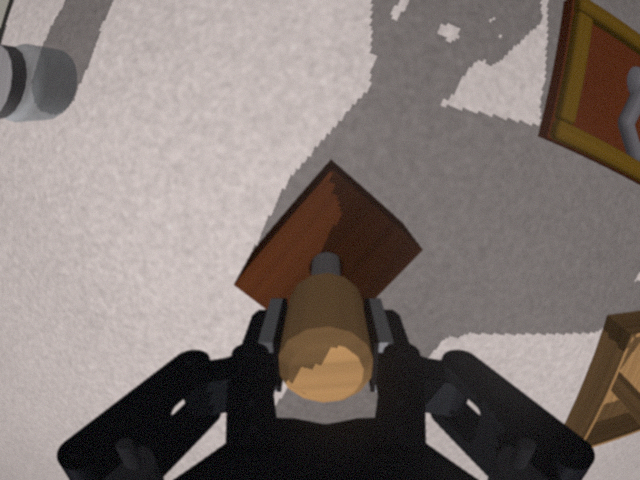

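Call:
{"fn": "play_rows", "kwargs": {"commands": "0 0 0 10 0;0 0 0 30 0;0 0 0 60 0;0 0 0 90 0;0 0 0 120 0;0 0 0 150 0;0 0 0 175 0;0 0 0 190 0;0 0 0 190 0"}}

```text
time: 9.22
ee_pos: [0.5566, 0.1803, 0.3103]
tcp_rot: [179.9, -0.3, 23.3]
wrist_force: [0.1, -0.0, -0.8]
opening: 0.0329
```

Run:
```python
from h import *
T=wpose();o=get_obs();print(o['time'],o['ee_pos'],o['tcp_rot'],o['wrist_force'],o['opening'])
im=camera("wrist")[:,:,::-1];cv2.imwrite("pics/n_wrist.png",im)
im=camera("side")[:,:,::-1];cv2.imwrite("pics/n_side.png",im)
im=camera("top")[:,:,::-1];cv2.imwrite("pics/n_top.png",im)
X=T[:3,0]
for dx in(-.004,0,.004):
  p=T[:3,3]+dx*X; tip=p.copy();tip[2]+= .133-.1165-.123
  print(dx,"tip wrist",wproj(T,tip),"side",proj("side",tip))
```

```text
9.2167 [0.55663489 0.18033034 0.31027904] [179.94576724  -0.28964428  23.30043822] [ 0.14162546 -0.01903611 -0.80490356] 0.0329364698938417
-0.004 tip wrist [324.6994893  249.04898126] side [302.11429967 254.43760084]
0 tip wrist [324.69725632 243.65253878] side [300.32797566 254.16789911]
0.004 tip wrist [324.69509469 238.20392908] side [298.54475932 253.89866659]
```

View pics/n_wrist.png

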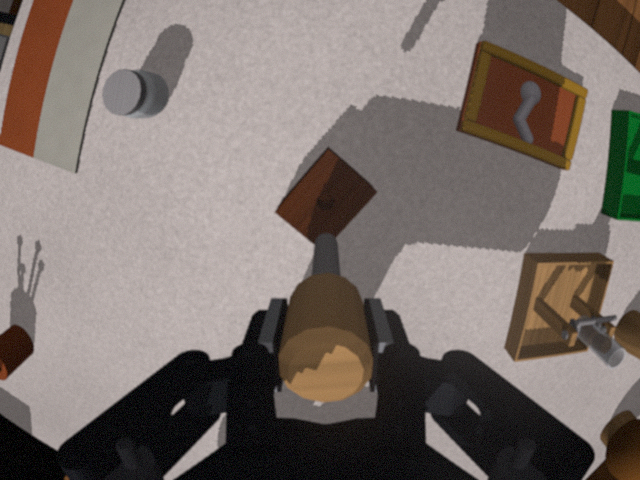

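View pics/n_side.png

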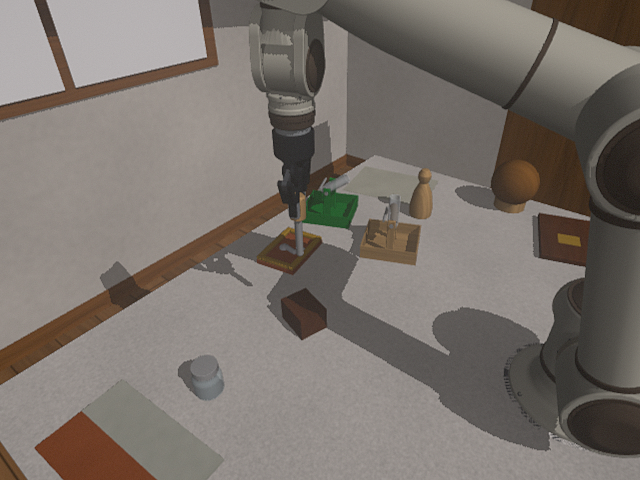

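Run:
```python
from h import *
crop("pics/n_top.png","pics/n_top2.png",360,230,80,85,7)
crop("pics/n_side.png","pics/n_side2.png",375,180,40,40,14)
crop("pics/n_side.png","pics/n_side3.png",270,170,60,100,6)
```

View pics/n_top2.png

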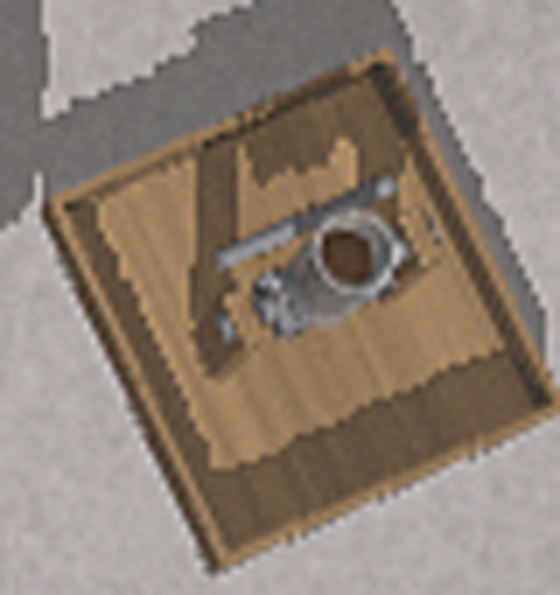

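View pics/n_side2.png

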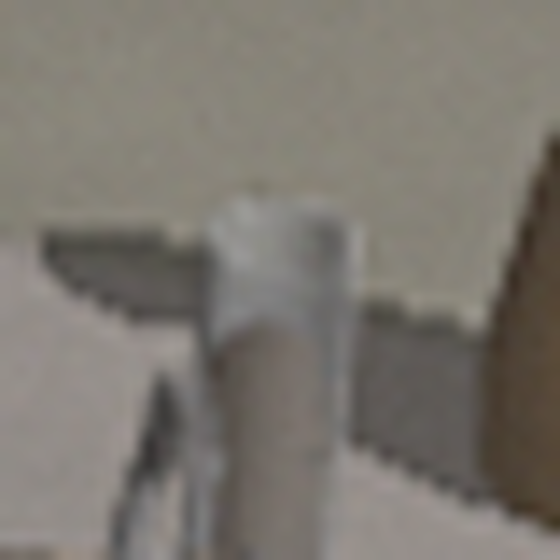

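View pics/n_side3.png

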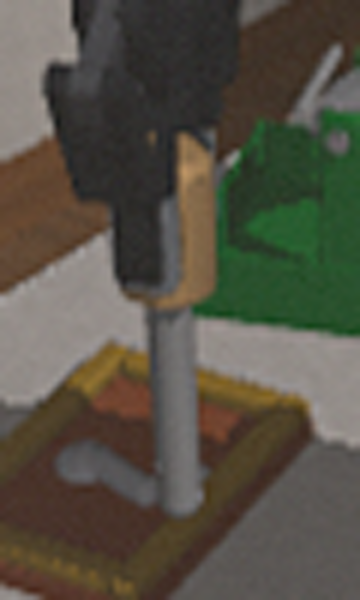

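Run:
```python
from h import *
print(plane("top",410.6,265.6,.17)); print(cross(ray("top",410.6,265.6),ray("side",395,196.3)))
```

```text
[ 0.55055943 -0.21410947  0.17      ]
(array([ 0.55123973, -0.2140548 ,  0.16887811]), np.float64(0.001109820961052402))
```

Call:
{"fn": "play_rows", "kwargs": {"commands": "0 0 -10 0 0;0 0 -30 0 0;0 0 -55 0 0;0 0 -85 0 0;0 0 -115 0 0;0 0 -145 0 0;0 -2 -175 0 0;0 -3 -205 0 0;0 -4 -235 0 0;0 -5 -265 0 0"}}

```text
time: 10.2
ee_pos: [0.55, -0.0867, 0.305]
tcp_rot: [-180.0, 0.1, 23.3]
wrist_force: [-0.2, -0.3, -1.8]
opening: 0.0323
```

Call:
{"fn": "play_rows", "kwargs": {"commands": "0 0 -30 0 0;0 -1 -60 0 0;0 -1 -85 0 0;0 -1 -105 0 0;0 -1 -118 0 0;0 -1 -125 0 0;0 -1 -128 0 0;0 -1 -128 0 0;0 -1 -128 0 0"}}

```text
time: 10.95
ee_pos: [0.5501, -0.2119, 0.3062]
tcp_rot: [-180.0, 0.0, 23.3]
wrist_force: [-0.4, -0.0, -2.7]
opening: 0.0327
```

Run:
```python
from h import *
T=wpose();o=get_obs();print(o['time'],o['ee_pos'],o['tcp_rot'],o['wrist_force'],o['opening'])
im=camera("wrist")[:,:,::-1];cv2.imwrite("pics/o_wrist.png",im)
im=camera("side")[:,:,::-1];cv2.imwrite("pics/o_side.png",im);crop(im,"pics/o_side2.png",365,140,70,85,7)
tip=T[:3,3]+[0,0,-.1065];print("tip",proj("side",tip),wproj(T,tip),"mouth",wproj(T,[.5505,-.2122,.17]))
```

```text
10.95 [ 0.55008632 -0.21187127  0.30619988] [-1.79976957e+02  3.03834725e-03  2.33451842e+01] [-0.44708366 -0.03599339 -2.69938875] 0.032733920180554356
tip [396.0267121  186.88102531] [324.90088433 242.90969106] mouth [325.57076326 230.69189533]
```

View pics/o_wrist.png

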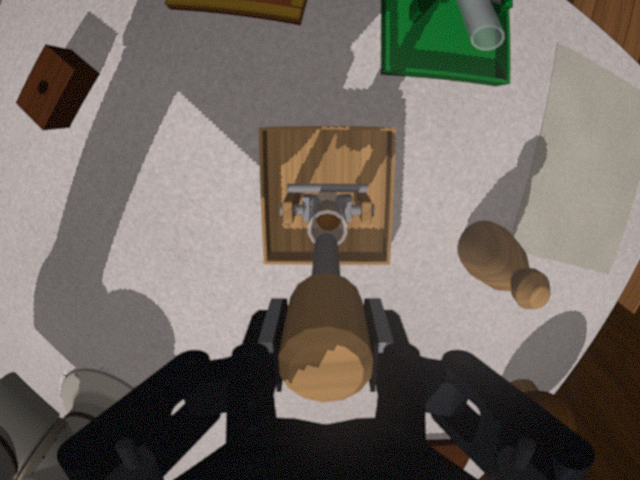

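View pics/o_side2.png

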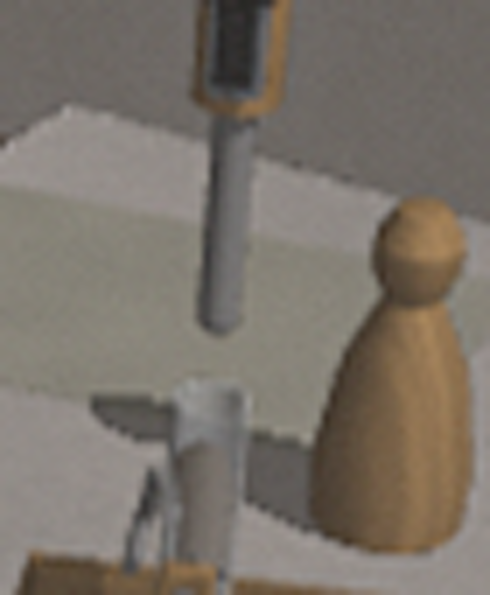

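Call:
{"fn": "play_rows", "kwargs": {"commands": "0 0 -1 -8 0;0 0 -1 -16 0;0 0 -1 -24 0;0 0 -1 -32 0;0 0 -1 -38 0;0 0 -1 -43 0;0 0 -1 -43 0"}}

```text
time: 11.63
ee_pos: [0.5497, -0.2135, 0.2619]
tcp_rot: [-179.9, 0.1, 23.3]
wrist_force: [-0.5, 0.8, -1.5]
opening: 0.0324
```

Run:
```python
from h import *
T=wpose();o=get_obs();print(o['time'],o['ee_pos'],o['tcp_rot'],o['wrist_force'],o['opening'])
im=camera("wrist")[:,:,::-1];cv2.imwrite("pics/p_wrist.png",im)
im=camera("side")[:,:,::-1];cv2.imwrite("pics/p_side.png",im);crop(im,"pics/p_side2.png",365,140,70,85,7)
crop(cv2.imread("pics/p_wrist.png"),"pics/p_wrist2.png",250,120,160,160,4)
```

```text
11.6333 [ 0.54971579 -0.21348781  0.26186338] [-1.79928611e+02  7.14634813e-02  2.33062977e+01] [-0.48545691  0.7752848  -1.48475431] 0.032404531554580285
```

View pics/p_wrist2.png

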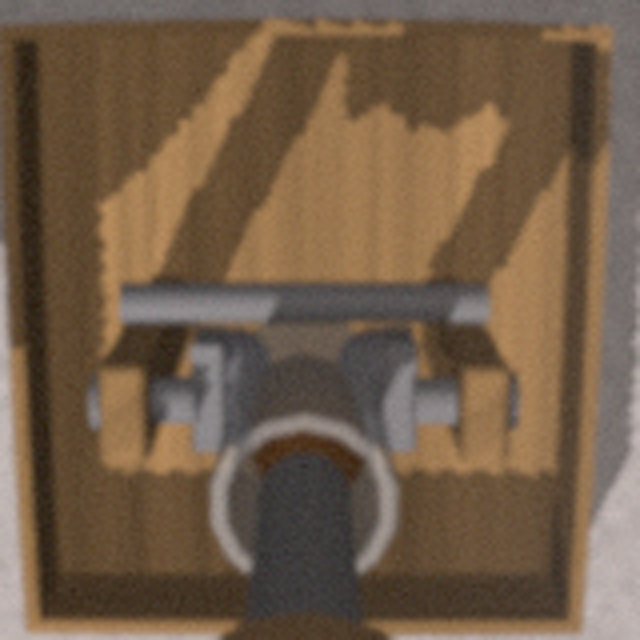

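View pics/p_side2.png

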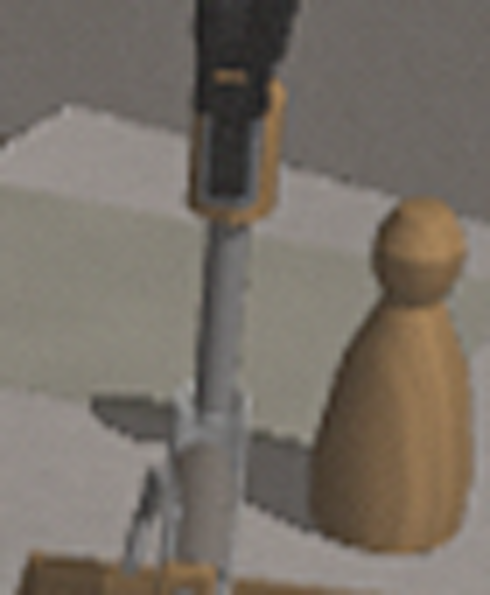

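Tip is inside the ring and centred across the bore (shaft column 305, ring 303). Pushing down.

Call:
{"fn": "play_rows", "kwargs": {"commands": "0 0 0 -6 0;0 0 0 -13 0;0 0 0 -20 0;0 0 0 -27 0;0 0 0 -34 0;0 0 0 -41 0;0 0 0 -46 0"}}

```text
time: 12.32
ee_pos: [0.5499, -0.2135, 0.2162]
tcp_rot: [-180.0, 0.0, 23.3]
wrist_force: [0.3, -0.1, 0.2]
opening: 0.0329
```

Call:
{"fn": "play_rows", "kwargs": {"commands": "0 0 0 -6 0;0 0 0 -12 0;0 0 0 -18 0;0 0 0 -24 0;0 0 0 -29 0;0 0 0 -33 0;0 0 0 -34 0"}}

```text
time: 12.9
ee_pos: [0.5499, -0.2136, 0.1824]
tcp_rot: [-180.0, 0.0, 23.3]
wrist_force: [-1.0, -0.5, -1.1]
opening: 0.0322
```

Run:
```python
from h import *
T=wpose();o=get_obs();print(o['time'],o['ee_pos'],o['tcp_rot'],o['wrist_force'],o['opening'])
im=camera("wrist")[:,:,::-1];cv2.imwrite("pics/q_wrist.png",im)
im=camera("side")[:,:,::-1];cv2.imwrite("pics/q_side.png",im);crop(im,"pics/q_side2.png",350,150,90,120,5)
```

```text
12.9 [ 0.54987462 -0.21355949  0.18237139] [-1.79962671e+02  3.73259122e-02  2.33042882e+01] [-0.96454815 -0.46649272 -1.09356161] 0.032204403736811354
```

View pics/q_wrist.png

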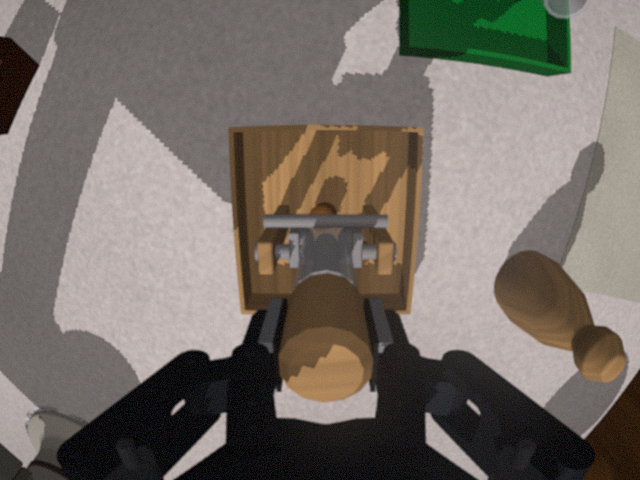

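View pics/q_side2.png

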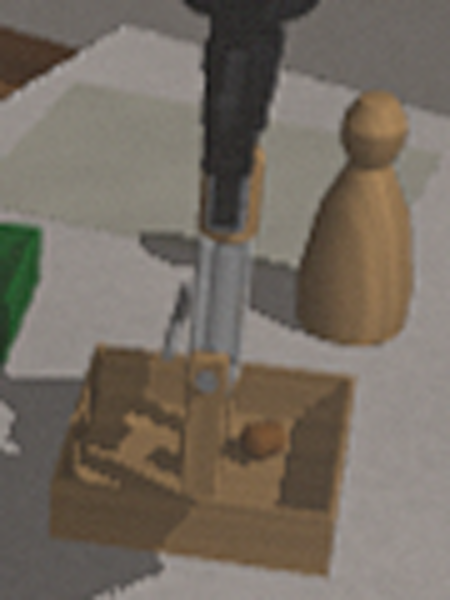

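Call:
{"fn": "play_rows", "kwargs": {"commands": "0 0 0 -2 0;0 0 0 -4 0;0 0 0 -5 0;0 0 0 -5 0"}}

```text
time: 13.33
ee_pos: [0.5502, -0.2137, 0.1788]
tcp_rot: [180.0, -0.0, 23.3]
wrist_force: [0.1, -0.0, 1.9]
opening: 0.0326
```

Call:
{"fn": "play_rows", "kwargs": {"commands": "0 0 0 -1 0;0 0 0 -2 0;0 0 0 -2 0"}}

```text
time: 13.58
ee_pos: [0.5503, -0.2137, 0.1786]
tcp_rot: [179.9, -0.1, 23.3]
wrist_force: [-3.9, 2.2, 13.2]
opening: 0.0327
```

Call:
{"fn": "play_rows", "kwargs": {"commands": "0.45 0 0 0 0;0.55 0 0 0 0;0.7 0 0 0 0;0.8 0 0 0 0;0.8 0 0 0 0;0.8 0 0 0 0;0.8 0 0 0 0;0.8 0 0 0 0"}}

```text
time: 14.25
ee_pos: [0.5501, -0.2136, 0.1762]
tcp_rot: [-180.0, 0.0, 23.3]
wrist_force: [1.2, 0.0, 0.8]
opening: 0.0681
```

Run:
```python
from h import *
o=get_obs();print(o['time'],o['ee_pos'],o['wrist_force'],o['opening'])
im=camera("wrist")[:,:,::-1];cv2.imwrite("pics/r_wrist.png",im)
```

```text
14.25 [ 0.55006433 -0.21362727  0.17619491] [1.16818523 0.01633164 0.75530077] 0.06811385332567901
```

View pics/r_wrist.png

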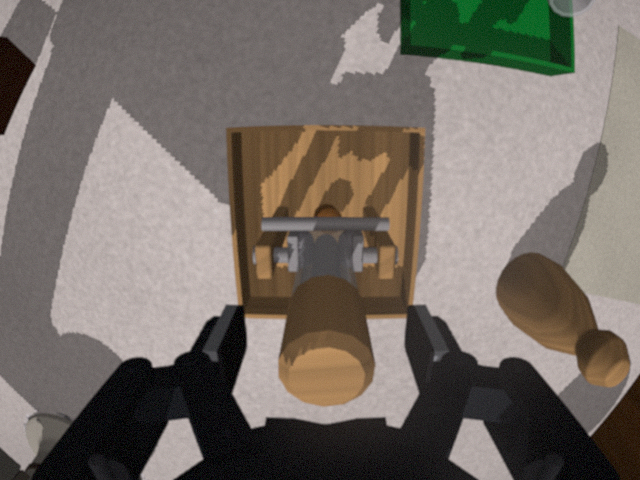

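Handle seated with 13 N on the rim before release, and the fingers are now clear on both sides. Raising straight up, then moving back.

Call:
{"fn": "play_rows", "kwargs": {"commands": "0.8 0 0 10 0;0.8 0 0 30 0;0.8 0 0 60 0;0.8 0 0 90 0;0.8 0 0 115 0;0.8 -30 -10 125 0;0.8 -70 -20 130 0;0.8 -100 -30 130 0;0.8 -120 -35 130 0;0.8 -120 -35 130 0"}}

```text
time: 15.13
ee_pos: [0.4271, -0.2493, 0.3086]
tcp_rot: [179.9, -0.1, 23.2]
wrist_force: [-0.6, 0.9, 0.5]
opening: 0.0685
```

Run:
```python
from h import *
T=wpose();o=get_obs();print(o['time'],o['ee_pos'],o['wrist_force'],o['opening'])
im=camera("wrist")[:,:,::-1];cv2.imwrite("pics/s_wrist.png",im);crop(im,"pics/s_wrist2.png",230,0,200,220,3)
im=camera("side")[:,:,::-1];cv2.imwrite("pics/s_side.png",im);crop(im,"pics/s_side2.png",350,150,90,120,5)
im=camera("top")[:,:,::-1];cv2.imwrite("pics/s_top.png",im);crop(im,"pics/s_top2.png",360,230,80,85,7)
top=[.551,-.2135,.22];print(proj("side",top),proj("top",top),wproj(T,top))
```

```text
15.1333 [ 0.42713575 -0.24932936  0.30861697] [-0.56884386  0.9287582   0.48539533] 0.06850005581224632
[396.62384961 179.89273591] [413.42121874 262.22933671] [350.68645931  50.66890038]
```

View pics/s_wrist2.png

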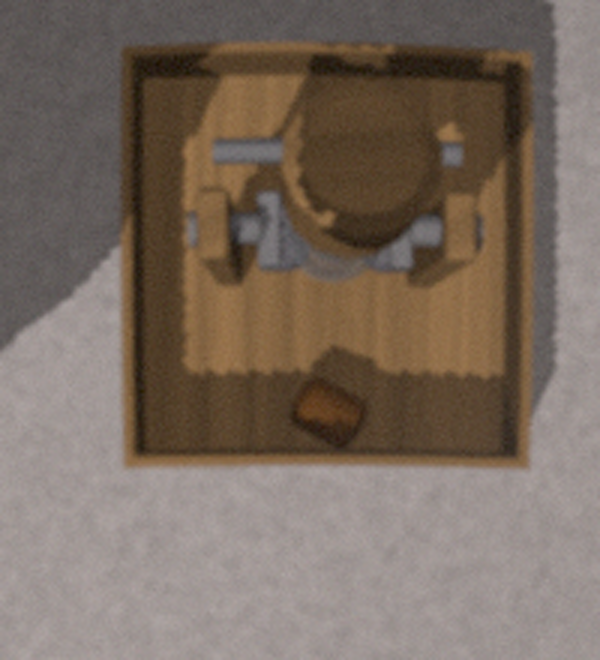

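View pics/s_side2.png

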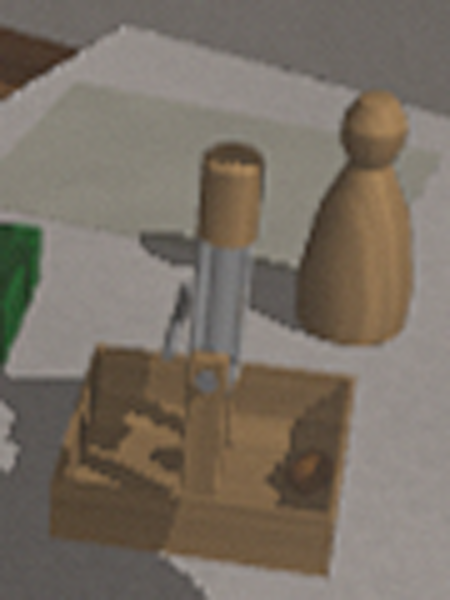

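View pics/s_top2.png

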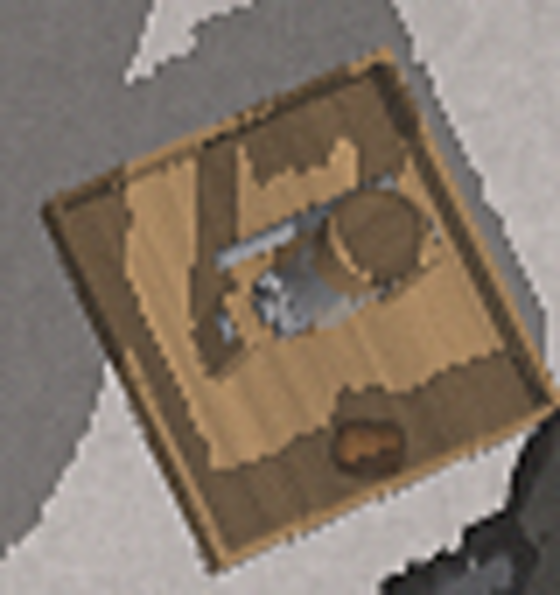

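Handle is down on the rim, and one dowel lies on the -x side of the tray. The second should be hidden behind the bar and handle, so I'm looking from the side to confirm.

Call:
{"fn": "play_rows", "kwargs": {"commands": "0.8 0 30 20 0;0.8 0 60 20 0;0.8 0 90 20 0;0.8 10 120 20 0;0.8 30 150 20 0;0.8 60 165 20 0;0.8 90 165 20 0;0.8 90 165 20 0;0.8 90 165 20 0"}}

```text
time: 16.03
ee_pos: [0.5218, -0.0824, 0.3243]
tcp_rot: [-179.9, 0.2, 23.4]
wrist_force: [0.1, -0.5, 0.6]
opening: 0.068
```

Run:
```python
from h import *
T=wpose();np.save("T3.npy",T);o=get_obs();print(o['time'],o['ee_pos'],o['wrist_force'],o['opening'])
im=camera("wrist")[:,:,::-1];cv2.imwrite("pics/t_wrist.png",im)
print(wproj(T,[.5505,-.2125,.1]))
```

```text
16.0333 [ 0.52184646 -0.0824033   0.32434183] [ 0.11985902 -0.52425102  0.62361714] 0.06802888883521176
[448.65331703 230.70354376]
```

View pics/t_wrist.png

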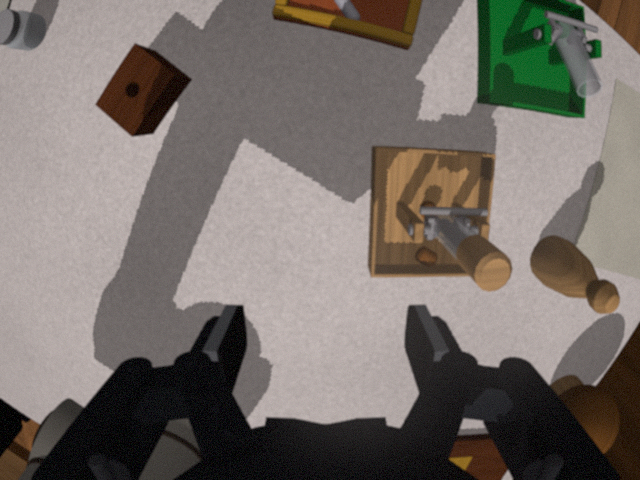

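Run:
```python
from h import *
T=np.load("T3.npy")
crop(cv2.imread("pics/t_wrist.png"),"pics/t2.png",360,140,160,160,4)
for p in((427,256),(429,207)):
    P=wplane(T,*p,.017)-np.array([.5505,-.2125,0]);y=np.radians(23.3)
    print(p,P[0]*np.cos(y)+P[1]*np.sin(y),-P[0]*np.sin(y)+P[1]*np.cos(y))
```

```text
(427, 256) -0.059246865354577426 -0.0030278364261829525
(429, 207) 0.006749052258236586 -4.5627196448016615e-05
```

View pics/t2.png

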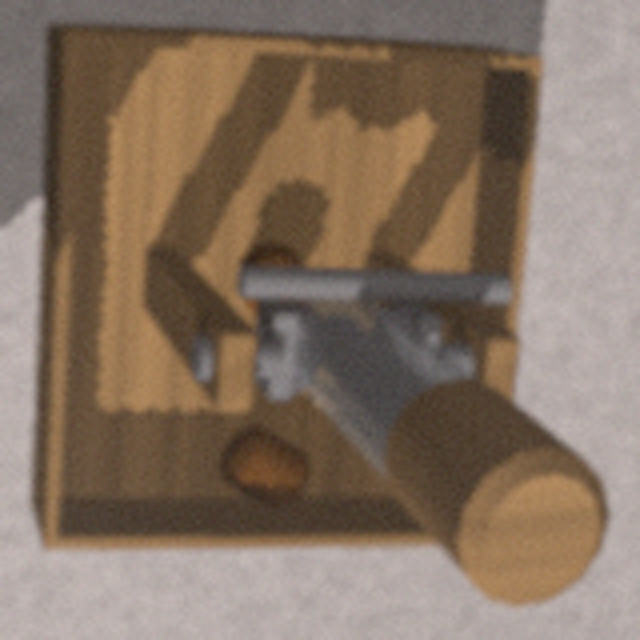

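Call:
{"fn": "play_rows", "kwargs": {"commands": "0.8 15 8 -10 0;0.8 30 15 -25 0;0.8 45 15 -45 0;0.8 55 15 -65 0;0.8 60 15 -75 0;0.8 60 15 -75 0;0.8 60 15 -75 0"}}

```text
time: 16.67
ee_pos: [0.5794, -0.0688, 0.2519]
tcp_rot: [-180.0, 0.0, 23.3]
wrist_force: [0.1, 0.5, 0.4]
opening: 0.0684
```

Run:
```python
from h import *
T=wpose();np.save("T4.npy",T);o=get_obs();print(o['time'],o['ee_pos'],o['wrist_force'],o['opening'])
im=camera("wrist")[:,:,::-1];cv2.imwrite("pics/u_wrist.png",im)
u=wproj(T,[.5505,-.2125,.05]);print(u)
x=int(min(max(u[0]-90,0),460));y=int(min(max(u[1]-90,0),300));print(x,y);crop(im,"pics/u2.png",x,y,180,180,4)
```

```text
16.6667 [ 0.57940675 -0.06878418  0.25186069] [0.11123182 0.53018327 0.353302  ] 0.06839549408561699
[439.59893998 289.95615812]
349 199
```

View pics/u2.png

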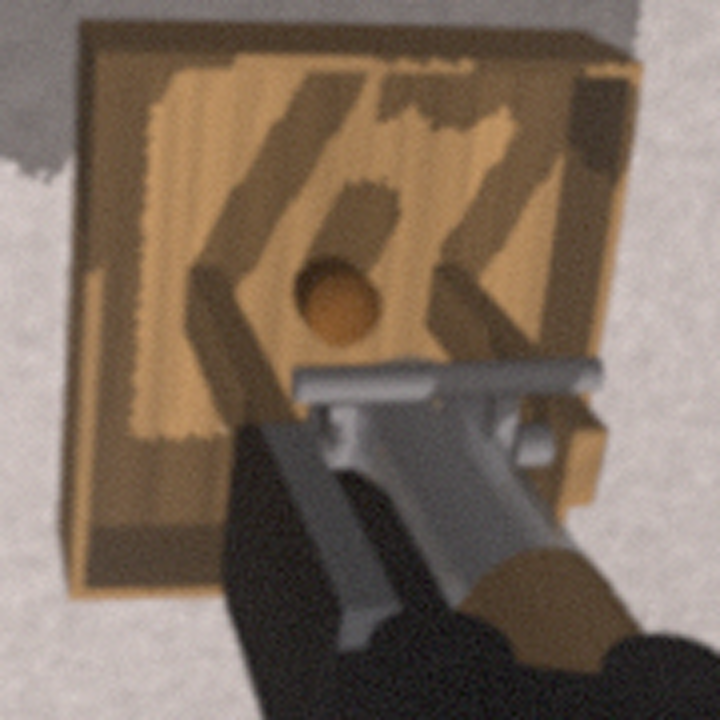

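Run:
```python
from h import *
T=np.load("T4.npy");y=np.radians(23.3)
for u,v,z in((433.5,273,.034),(431,269,.006)):
    P=wplane(T,u,v,z)-np.array([.5505,-.2125,0]);print(P[0]*np.cos(y)+P[1]*np.sin(y),-P[0]*np.sin(y)+P[1]*np.cos(y))
```

```text
0.012773574938147066 0.003825818450262008
0.005997734502985746 -0.0016555085520305525
```

Call:
{"fn": "play_rows", "kwargs": {"commands": "0.8 0 20 20 0;0.8 -20 50 50 0;0.8 -40 80 60 0;0.8 -60 100 60 0;0.8 -60 100 60 0;0.8 -60 100 60 0"}}

```text
time: 17.22
ee_pos: [0.5192, 0.0321, 0.3141]
tcp_rot: [179.9, -0.2, 23.4]
wrist_force: [0.0, -0.4, 0.5]
opening: 0.0684
```

Run:
```python
from h import *
o=get_obs();print(o['time'],o['ee_pos'],o['wrist_force'])
im=camera("side")[:,:,::-1];cv2.imwrite("pics/v_side.png",im)
b=cv2.imread("pics/a_side.png").astype(int)
for n,(x,y,w,h) in dict(jar=(185,350,45,55),frame=(250,225,75,50),fig=(408,165,30,58)).items(): print(n,np.abs(im[y:y+h,x:x+w].astype(int)-b[y:y+h,x:x+w]).mean())
```

```text
17.2167 [0.51924672 0.03213062 0.31405886] [ 0.0235332  -0.39187529  0.53945627]
jar 1.6486195286195287
frame 13.968177777777777
fig 10.12528735632184
```

View pics/v_side.png

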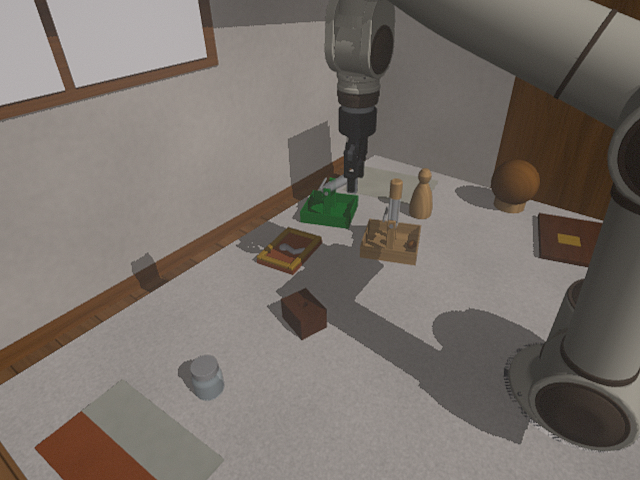

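The jar, relief and figure are where they started in the image; the frame and figure differences are shadows and the moved tube. The rod stands upright at (396,190) and both dowels are in the tray. Handing in.

```bash
python3 -c "
from workcell import *
print(job_done())"
```

```text
the job is handed in; nothing more can be done
None
```

I tipped the tube upright, pushed both dowels into the tray with the ramrod, left the ramrod standing in the tube as a stopper, and handed the job in at about 17 s. No verdict came back, so what follows rests on my own last checks.

- **Tipping:** My first push jammed on the lower rim and the wrist force reached about 70 N, under the 120 N limit. The job text also sets a 40 N limit for the arm or the gripper's body. I believe only the fingertips were pressing, but I could not confirm how that is counted. I backed off, went lower and followed the rim's arc. The tube then turned at about 7 N and came up against its stop with both dowels still inside.
- **Ramrod:** The handle was pressed onto the rim with about 13 N before I let go. The side and top views show it upright and seated on the mouth.
- **Dowels:** One lies on the tray floor about 59 mm towards the stand's -x side. The other stands upright on the floor about 1 cm from the centre. I only found the second by looking from the +x side, because the stop bar and handle hid it from the other views.
- **Other things on the bench:** The jar, relief, figure and block look unmoved in the last side view. An image comparison was clean for the jar. It differed for the relief and figure, which I put down to shadows and the moved tube after looking at the picture. The gripper was touching nothing, with the wrist force near zero.

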